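# Kickstand down, bike held upright for the saddle

## Task

The unfinished wooden balance bike is leaning on the padded prop: while it still leans there, swing its kickstand down past centre until it snaps fully down against its stop. Then take hold of the bike's round top rail, bring the bike upright off the prop with both wheels staying where they stand on the bench, and finish still gripping the rail, holding the bike upright and steady on its wheels, clear of both the prop and the kickstand's foot, so that the saddle can be fitted. Leave the other parts and tools on the bench alone.

Things in the scene. Friction and masses are not known exactly. Their poses are not given: they have to be found in the camera images.
- bike: loose bent-plywood balance bike without saddle or bar, 0.9 kg, 620 long, 302 high; two non-turning wheels, 200 diameter, rounded 34 mm tyres, hubs 420 apart. Starts leaning 0.245 rad to its right, away from the robot, rail on the prop; left side (kickstand) faces the robot, front to the robot's left. Origin: bench midway between tyres; its axes are not the bike's (use the points)
- bike_rail (a point): where to grip: on the axis of the round beech top rail, 28 mm diameter, free from 120 mm behind this point (seat tube) to 50 mm ahead (head tube); they rise up to 65 mm above it. Axes: x to the bike's front, y to its left, z its own up (vertical when upright). Upright, it is 238 mm above the bench, straight over the tyre line; the bike rolls about the tyre crowns' centres, 17 mm up
- kickstand_pivot (a point): pivot of the kickstand, on an aluminium bracket low on the frame's left: 40 mm left of the bike's middle plane, 45 mm behind its middle, 95 mm behind bike_rail, 125 mm up the bike. Axes as bike_rail, fixed to the bike; the kickstand turns about this y axis
- kickstand_foot (a point): centre of the rubber foot (18 mm thick) at the end of the kickstand, a straight aluminium rod of 12 mm diameter, 121 mm from pivot to foot. Seen from the side the foot is 105 mm from the pivot; it lies 60 mm further left than the pivot at every angle
- kickstand (a joint): 0 stowed (rod points back beside the rear wheel, 5 degrees above the bike's level), grows as the foot swings down and forward, 1.83 down on its stop (10 degrees ahead of plumb). Over-centre spring: returns to 0 below 0.86, snaps to 1.83 beyond; about 1 N at the foot moves it. With it down and the bike upright the foot is 12 mm clear of the bench; it would carry the bike at 0.13 rad of left lean
- prop: fixed wooden post with padded head on the bike's right: post 50 x 44, foot plate 140 x 150, pad a level grey roll 60 mm diameter, 64 mm long along the bike, axis 231 mm above the bench, touching the rail somewhere from 45 to 135 mm behind bike_rail. Origin: bench below the pad's middle; y axis to the bike's front, x away from the bike
- front_tyre (a point): lowest point of the front tyre (when the bike is upright), 210 mm ahead of the bike's middle; about on the bench
- rear_tyre (a point): lowest point of the rear tyre (when the bike is upright), 210 mm behind the bike's middle; about on the bench
- saddle: bystander: child's saddle, black plastic, 170 x 105 x 51 mm, lying on the bench behind the bike. Origin under its middle, on the bench
- handlebar: bystander: beech handlebar with rubber grips, 370 mm long and 30 mm high, lying on the bench beyond the bike. Origin under its middle, on the bench
- clamp_ring: bystander: aluminium seat-clamp ring, 38 mm across, 16 mm high, lying on the robot's side of the bike, about its middle. Origin under its middle, on the bench
- spanner: bystander: steel spanner, 160 mm long, 8 mm high, lying on the robot's side of the front wheel. Origin under its middle, on the bench
- mallet: bystander: wooden mallet, 255 mm long, 52 mm high, lying to the rear of the bike. Origin under its middle, on the bench
- screw_jar: bystander: clear jar with steel cap, 64 mm across, 75 mm high, standing ahead of the front wheel. Origin under its middle, on the bench
- knife: bystander: grey utility knife, 145 mm long, 20 mm high, lying beside the rear wheel on the robot's side. Origin under its middle, on the bench

How it is judged (in metres and radians):
On the way, in this order (a step that is already met when the one before it is completed fails the run):
1. the kickstand is fully down while the bike still leans on the prop (value of joint kickstand above 1.7 rad and angle between bike_rail's own z axis and vertical between 0.15 and 0.35 rad), for 0.2 s.
2. the bike is gripped by its top rail and upright (angle between bike_rail's own z axis and vertical below 0.07 rad and contact force between the fingers and bike above 2 N and y of the grasp point in the frame of bike_rail between -0.025 and 0.025 m and z of the grasp point in the frame of bike_rail between -0.035 and 0.035 m and x of the grasp point in the frame of bike_rail between -0.14 and 0.07 m), for 0.3 s.
At the end, for the whole second after the job is handed in: kickstand down (over 1.7 rad); bike still, upright within 0.07 rad, both tyres on the bench (8 mm); gripped at the top rail (grasp point within 25 mm sideways, 35 mm up or down, over 2 N); prop not touching it, kickstand foot clear of the bench (all of step 2 and value of joint kickstand above 1.7 rad and height (world z) of each of front_tyre, rear_tyre below 0.008 m and height (world z) of kickstand_foot above 0.0105 m and contact force between bike and prop below 0.3 N and angular speed of bike below 0.2 rad/s); the arm keeps its last pose, push and grip.
It fails at once if the bike falls over (tilts more than 0.5 rad) (angle between bike_rail's own z axis and vertical above 0.5 rad).
It fails at once if a wheel is lifted more than 30 mm off the bench (height (world z) of any of front_tyre, rear_tyre above 0.03 m).
It fails at once if a wheel is dragged more than 50 mm from where it stood (distance of any of front_tyre, rear_tyre from where it was at the start of the episode above 0.05 m).
It fails at once if another part or tool is moved more than 30 mm (distance of any of saddle, handlebar, clamp_ring, spanner, mallet, screw_jar, knife from where it was at the start of the episode above 0.03 m).
It also fails if it takes over 61 s, if anything falls off the work surface, if the arm or the gripper's body presses on something with over 40 N, if the wrist force passes 120 N, or if a joint passes its speed limit or range.

## Robot

A 6-joint arm with a two-finger parallel gripper is mounted at the origin on the work surface. World frame = base frame: x ahead of the robot, y to its left, z up, the work surface at z = 0. Lengths are in m, angles in degrees, forces in N, time in s.
With the tool pointing down it reaches from about 0.4 to 0.825 m from the base axis. Payload 7 kg.
Tool frame: the origin (TCP) lies at the very end of the fingers, on their centre line; the grasp point (between the pads) lies 19 mm behind it; z points along the fingers, y is the line along which they close (so a half turn about z gives the same grasp; the last joint's range is limited). The gripper opens to 88 mm and grips with 3 to 60 N. Pads are 19 mm wide; open, the fingers measure 130 mm over their backs; the gripper's body (78 mm by 193 mm) begins 47 mm behind the grasp point.
Start: joints at [-47.149, 20.546, 0.682, 0, -70.136, -16.507], TCP at [0.3, -0.605, 0.227] pointing down, gripper open.
Joint ranges: [-176.03, 176.03], [-82.01, 121.73], [-58.28, 71.71], [-173.87, 95.51], [-174.79, -0.11], [-173.66, 173.66]. Speed limits (degrees/s): [136.94, 136.94, 172.46, 180, 180, 180].

## Interface

Orientations are given as [roll, pitch, yaw] about the fixed x, y, z axes, in that order (R = Rz(yaw) Ry(pitch) Rx(roll)).
In Python, from plant import get_state, imaging, r, finder gives the robot as it stands.
- The arm moves only by the shell command python3 -m handwheel 'ROWS' [FORCE]. ROWS is JSON, a list of rows, each a list of 5 numbers: the closure, from 0 (fully open) to 1 (shut), then the shift along the world's x, y, z in cm, then the turn about the world's z in degrees. A call has 1 to 8 rows; each row is the pose to reach, as a shift and turn from the pose commanded when the call began; what a row does not reach only later rows make up. A row lasts 1/8 s, in which the tool goes at most 62.5 mm and 10.7 degrees, less where a joint would pass 70% of its speed; a pose out of reach is approached as far as the arm can. A call with a gripper value outside its range is refused whole. The fingers move at their own pace and stop on an object; FORCE is the grip in N (left out, the last holds). Time passes only in rows, so rows that repeat a pose let the fingers close. It gives the time, the measured TCP pose, the force, the opening and the grip force at its end, in the units of the state.
- get_state(): the state, without advancing time (a new reading comes with each control period).
- imaging.capture(name): name is "scene" or "top"; returns (picture, depth): 480x640x3 uint8, red, green, blue; 480x640 float32, m along the optical axis (not along the pixel's ray), 0 where there is no reading.
- imaging.get_calibration(name): a dict with "fx", "fy", "cx", "cy" (pixels), "rvec" (rotation vector, rad) and "tvec" (3), from world to camera coordinates, as OpenCV has them. Camera axes: x right, y down, z forward; pixel columns grow to the right and rows downward; lengths in m; the calibration is good to about 2 mm. A picture is of the moment at which its call begins. get_calibration takes no time and is no camera call.
- r.close_job(): hands the job in; it is judged then, once.
Trained networks look in the newest picture that a camera, given by its name, has taken for a name from the list of things; names that differ only in an ending like _2 or _b are one class to them, and where a whole thing is asked for, a point or a joint stands for the part that bears it (a point fixed in the world has none). Each returns a list of dicts, best first, with "p" (0 to 1); they miss things now and then, are a little off and sometimes report something else, mostly with a low value. They report only what shows in the picture. A call takes as long as a camera call.
- finder.cut_out(camera, query): "region" (480x640 bool, what is visible of it) and "pixel" ([column, row] in pixels, amid what is visible of it).
The state is a dict: "time_s": time; "joints": joint angles; "qd": joint speeds; "joint_torque": joint torques, N m; "tcp_pos": TCP position; "eef_rot": TCP orientation; "contact_force": force on the tool from outside, world axes, zero at the start; "moment": the same for the moment, N m; "gripper_width": finger opening in m; "gripper_force": force on a finger pad.
Only numpy, scipy, OpenCV 4.12 (cv2) and the standard library are available. Lean on these libraries where they do the work, as an engineer would, in place of code of your own. Each camera call takes 0.05 s, during which the arm holds its last target. There are 200 camera calls.

## Working session

There is one attempt and no reset: what is moved stays moved. The work goes in short steps, Python scripts to look and compute and a shell command to move; the robot and the scene stay as the last step left them, time stands still between calls to the robot, and variables do not carry over. Pictures are saved under pics/ and viewed, at most 10 in all, crops included, and the job is handed in when it is done.

```bash
mkdir -p pics; ls; cat > h.py <<'E'
import numpy as np, cv2
from plant import get_state, imaging, r, finder
def cal(n):
    c=imaging.get_calibration(n); R,_=cv2.Rodrigues(np.array(c['rvec'],float)); return c,R,np.array(c['tvec'],float).ravel()
def cloud(n,d):
    c,R,t=cal(n); v,u=np.mgrid[:480,:640]
    P=np.stack([(u-c['cx'])/c['fx']*d,(v-c['cy'])/c['fy']*d,d],-1)
    return (P-t)@R
def proj(n,p):
    c,R,t=cal(n); q=R@np.array(p,float)+t; return [c['fx']*q[0]/q[2]+c['cx'],c['fy']*q[1]/q[2]+c['cy']]
E
python3 - <<'E'
from h import *
np.set_printoptions(precision=3,suppress=True)
print(get_state())
for n in('scene','top'):
    p,d=imaging.capture(n); cv2.imwrite(f'pics/{n}0.png',p[...,::-1]); np.save(f'{n}0.npy',d)
    C=cloud(n,d); c,R,t=cal(n); print(n,-R.T@t,c['fx'])
    for q in['bike','bike_rail','kickstand','kickstand_foot','kickstand_pivot','prop','front_tyre','rear_tyre','clamp_ring','knife','spanner']:
        for o in finder.cut_out(n,q)[:1]:
            m=o['region']&(d>0); P=C[m]; u,v=map(int,o['pixel'])
            print(q,round(o['p'],2),o['pixel'],m.sum(),C[v,u],np.percentile(P,[2,50,98],axis=0).round(3).tolist() if len(P) else '')
E
```

```text
pics
{'time_s': 0.0, 'joints': array([-47.149,  20.592,   0.634,  -0.02 , -70.136, -16.508]), 'qd': array([-0.001,  0.149, -0.028,  0.039, -0.088,  0.099]), 'joint_torque': array([ -0.002, -58.272,  29.306,   6.997,   0.007,  -0.   ]), 'tcp_pos': array([ 0.299, -0.604,  0.226]), 'eef_rot': array([ 179.905,   -0.008, -153.664]), 'contact_force': array([ 0.088,  0.266, -0.021]), 'moment': array([ 0.004, -0.006, -0.018]), 'gripper_force': 0.0, 'gripper_width': 0.08787389791254398}
scene [0.493 1.124 1.115] 594.1825825319845
bike 0.57 [301.4, 298.9] 6703 [0.552 0.274 0.226] [[0.492, -0.116, 0.025], [0.551, 0.273, 0.172], [0.604, 0.433, 0.284]]
bike_rail 0.82 [303.3, 299.3] 6696 [0.548 0.274 0.223] [[0.492, -0.12, 0.037], [0.551, 0.274, 0.172], [0.603, 0.433, 0.284]]
kickstand 0.81 [325.8, 245.7] 242 [0.504 0.022 0.151] [[0.474, -0.031, 0.132], [0.499, 0.021, 0.151], [0.528, 0.094, 0.167]]
kickstand_foot 0.72 [327.1, 242.7] 217 [0.499 0.012 0.152] [[0.474, -0.097, 0.004], [0.499, 0.016, 0.151], [0.528, 0.091, 0.167]]
kickstand_pivot 0.9 [304.8, 300.5] 6629 [0.546 0.275 0.221] [[0.492, -0.
[... 1267 characters left out ...]
0.122] [[0.491, -0.153, 0.003], [0.556, 0.116, 0.155], [0.608, 0.405, 0.277]]
front_tyre 0.55 [279.1, 231.1] 7959 [0.554 0.103 0.153] [[0.493, -0.156, 0.002], [0.557, 0.112, 0.154], [0.608, 0.405, 0.277]]
rear_tyre 0.59 [275.5, 231.6] 7888 [0.554 0.113 0.156] [[0.493, -0.154, 0.002], [0.556, 0.111, 0.154], [0.608, 0.405, 0.276]]
clamp_ring 0.46 [262.0, 267.9] 30 [0.468 0.162 0.018] [[0.44, 0.151, 0.003], [0.457, 0.163, 0.015], [0.471, 0.168, 0.021]]
knife 0.82 [364.8, 257.3] 403 [ 0.49  -0.129  0.015] [[0.471, -0.195, 0.005], [0.483, -0.134, 0.015], [0.497, -0.063, 0.025]]
spanner 0.71 [213.4, 278.1] 405 [0.441 0.303 0.004] [[0.417, 0.22, -0.006], [0.439, 0.304, 0.006], [0.456, 0.37, 0.015]]
```

View pics/scene0.png

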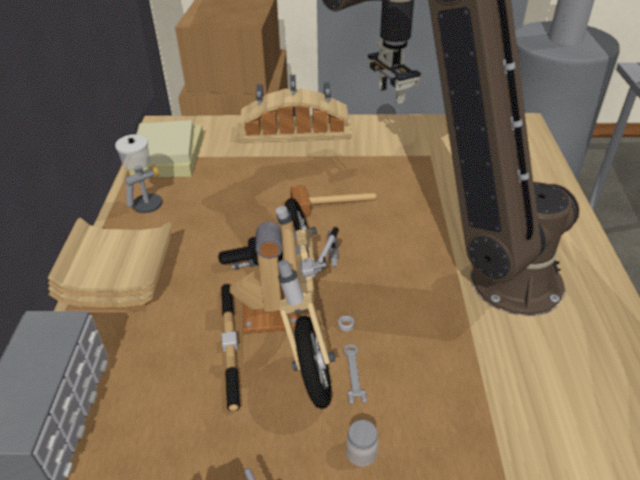

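View pics/top0.png

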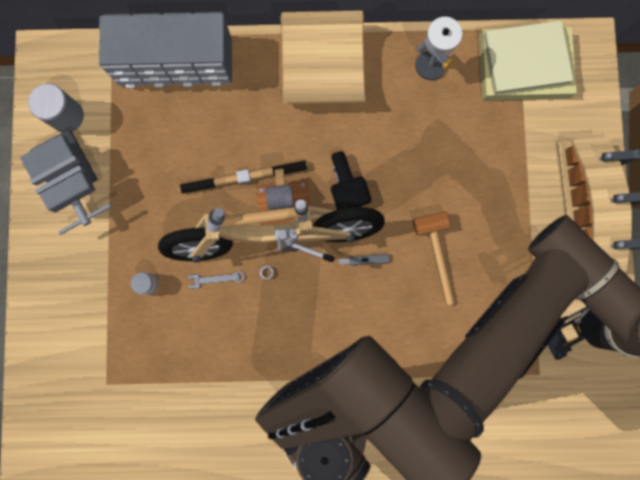

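```bash
cat >> h.py <<'E'
def frame(x0,y0,a,lean):
    f=np.array([np.cos(a),np.sin(a),0]); l0=np.array([-np.sin(a),np.cos(a),0]); z0=np.array([0,0,1.])
    z=z0*np.cos(lean)-l0*np.sin(lean); l=l0*np.cos(lean)+z0*np.sin(lean)
    o=np.array([x0,y0,.017])-.017*z
    return o,np.stack([f,l,z])   # p=o+B.T@(fwd,left,up)
def foot(q): # bike coords of foot, joint q
    t=np.radians(5)-q
    return np.array([-.045-.105*np.cos(t),.1,.125+.105*np.sin(t)])
E
cat > fit.py <<'E'
from h import *
from scipy.optimize import least_squares
np.set_printoptions(precision=3,suppress=True)
T=[];Rl=[]
for n in('scene','top'):
    p,d=imaging.capture(n); C=cloud(n,d); m=finder.cut_out(n,'bike')[0]['region']&(d>0)
    g=p.max(2); T.append(C[m&(g<50)&(C[...,2]<.22)])
    Rl.append(C[m&(g>110)&(C[...,2]>.215)&(C[...,2]<.25)])
print([len(t) for t in T+Rl])
T=np.vstack(T);Rl=np.vstack(Rl)
def res(v,parts=False):
    o,B=frame(*v); q=(T-o)@B.T
    s=np.min([np.abs(np.hypot(np.hypot(q[:,0]-c,q[:,2]-.1)-.083,q[:,1])-.017) for c in(.21,-.21)],0)
    w=(Rl-o)@B.T; w=w[(w[:,0]>-.06)&(w[:,0]<.09)] if parts else w
    e=np.abs(np.hypot(w[:,1],w[:,2]-.238)-.014)
    return (s,e,w) if parts else np.r_[s,np.where((w[:,0]>-.06)&(w[:,0]<.09),e,.01)]
import sys
l0=float(sys.argv[1]) if len(sys.argv)>1 else .245
s=least_squares(res,[.555,.12,np.pi/2+.1,l0],loss='soft_l1',f_scale=.003,x_scale=[.01,.01,.05,.05])
v=s.x; a,e,w=res(v,True); print('pose',v,'yawdeg',np.degrees(v[2]),'med',np.median(a),np.median(e),len(w))
np.save('pose.npy',v); o,B=frame(*v)
W=lambda q:o+B.T@np.array(q)
print('rail',W([.05,0,.238]),'pivot',W([-.045,.04,.125]),'tyres',W([.21,0,0]),W([-.21,0,0]))
for q in(0,.4,.86,1.2,1.83): print('foot',q,W(foot(q)))
u=v.copy();u[3]=0;o,B=frame(*u);print('upright rail',W([.05,0,.238]))
E
python3 fit.py
```

```text
[1790, 2144, 937, 966]
pose [0.531 0.126 1.676 0.241] yawdeg 96.04701963003951 med 0.0016269834030529203 0.0017533896413172417 1075
rail [0.578 0.182 0.232] pivot [0.522 0.08  0.131] tyres [0.504 0.335 0.   ] [ 0.549 -0.083  0.   ]
foot 0 [ 0.478 -0.03   0.155]
foot 0.4 [ 0.467 -0.026  0.114]
foot 0.86 [ 0.455 -0.003  0.075]
foot 1.2 [0.447 0.026 0.054]
foot 1.83 [0.438 0.089 0.045]
upright rail [0.525 0.176 0.238]
```

```bash
python3 -m handwheel '[[1,2,6,3,-5],[1,4,12,3,-10],[1,6,18,3,-15],[1,8,24,3,-20],[1,10,30,3,-20],[1,12,36,3,-20],[1,14,42,3,-20],[1,16,48,3,-20]]' 20; python3 -m handwheel '[[1,1,6,-1,0],[1,1,7.5,-2,0],[1,1,7.5,-2,0],[1,1,7.5,-2,0]]'; python3 - <<'E'
from h import *
s=get_state();print(s)
p,d=imaging.capture('scene'); cv2.imwrite('pics/s1.png',cv2.resize(p[170:350,220:460,::-1],None,fx=3,fy=3))
m=finder.cut_out('scene','prop')[0]['region']; C=cloud('scene',d); P=C[m&(d>0)&(C[...,2]>.235)&(C[...,2]<.27)]
o,B=frame(*np.load('pose.npy')); q=(P-o)@B.T; print('pad fwd rel rail',np.percentile(q[:,0]-.05,[3,50,97]),np.percentile(P,[3,50,97],axis=0))
E
```

```text
time_s: 2.4
tcp_pos: [0.456, -0.1344, 0.2571]
eef_rot: [-180.0, 0.1, -173.6]
contact_force: [1.5, -0.5, 0.4]
gripper_width: 0.0137
gripper_force: 0.0
time_s: 2.9
tcp_pos: [0.4657, -0.0621, 0.2369]
eef_rot: [-180.0, 0.0, -173.7]
contact_force: [-0.1, -0.3, 0.4]
gripper_width: -0.0
gripper_force: 0.0
{'time_s': 2.9, 'joints': array([ 1.65123493e+01,  3.70388507e-01, -2.32222929e+01,  1.76939546e-02,
       -6.63985081e+01, -1.00200716e+02]), 'qd': array([-0.81380889, -0.08050764,  0.28077243, -0.07157064,  0.02447366,
       -0.14574287]), 'joint_torque': array([ 6.89403713e-01, -2.87535399e+01,  2.82503915e+01,  6.68827683e+00,
       -7.11086579e-02, -9.88309417e-03]), 'tcp_pos': array([ 0.46567931, -0.06211227,  0.23685318]), 'eef_rot': array([-1.79985601e+02,  1.15418247e-02, -1.73681282e+02]), 'contact_force': array([-0.07488453, -0.25102863,  0.42384406]), 'moment': array([-0.04834164, -0.0352459 ,  0.04171963]), 'gripper_force': 0.0, 'gripper_width': -1.2463581264354241e-05}
pad fwd rel rail [-0.11589548 -0.07251049 -0.05048371] [[0.59970251 0.07138271 0.23723394]
 [0.62977634 0.11382782 0.25636404]
 [0.65882665 0.13624179 0.26609786]]
```

View pics/s1.png

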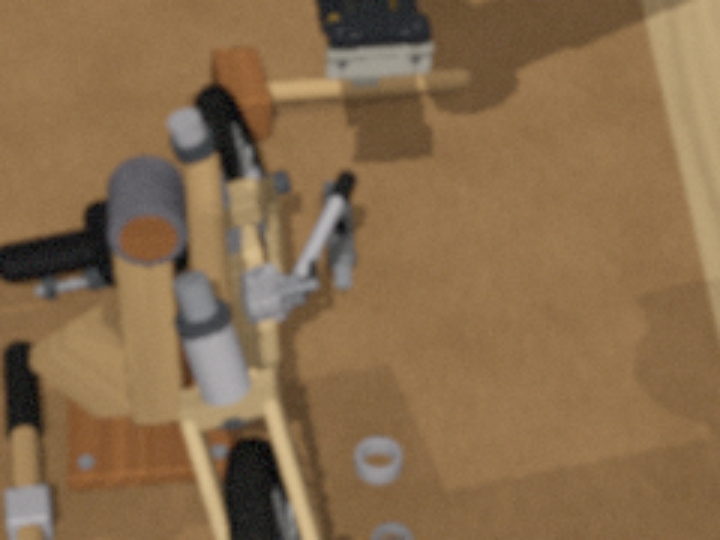

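```bash
python3 -m handwheel '[[1,0.6,1.4,-3,0],[1,0.6,1.4,-5.5,0],[1,0.5,1.5,-7.5,0],[1,0.5,1.5,-9.5,0],[1,0.4,1.6,-11.5,0],[1,0.2,2.2,-12.8,0],[1,0,3,-14.2,0],[1,-0.4,4,-15.5,0]]'; python3 -m handwheel '[[1,-0.2,1,-0.7,0],[1,-0.3,2.2,-1.5,0],[1,-0.4,3.4,-2,0],[1,-0.4,3.4,-2,0],[1,-0.4,3.4,-2,0]]'; python3 - <<'E'
from h import *
p,d=imaging.capture('scene'); cv2.imwrite('pics/s2.png',cv2.resize(p[170:350,220:460,::-1],None,fx=3,fy=3))
E
```

```text
time_s: 4.0
tcp_pos: [0.4619, -0.0208, 0.0811]
eef_rot: [180.0, 0.0, -173.7]
contact_force: [0.4, -0.4, -0.1]
gripper_width: 0.0006
gripper_force: 0.0
time_s: 4.62
tcp_pos: [0.4579, 0.0129, 0.0618]
eef_rot: [180.0, 0.0, -173.6]
contact_force: [-1.2, -0.1, -0.0]
gripper_width: 0.0005
gripper_force: 0.0
```

View pics/s2.png

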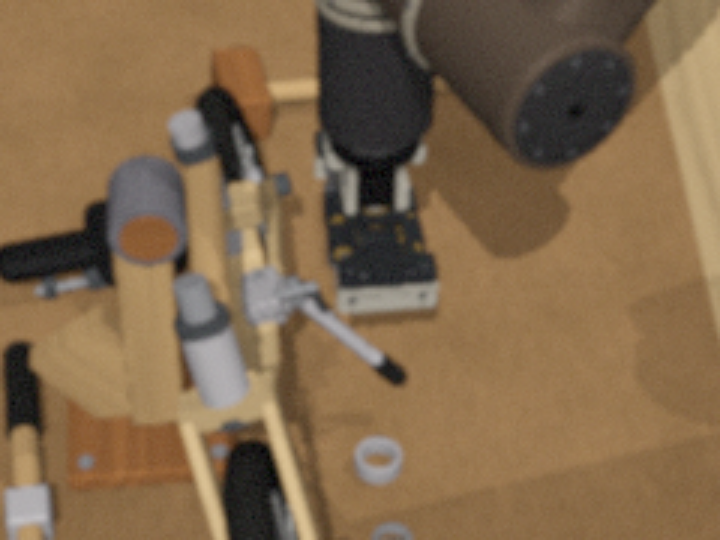

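```bash
python3 -m handwheel '[[1,-0.5,-0.5,5,0],[1,-0.5,-0.5,10,0],[1,-0.5,-0.5,16,0],[1,-0.5,-0.5,22,0],[1,-0.5,-0.5,27,10],[1,-0.5,-0.5,27,20],[1,-0.5,-0.5,27,30],[1,-0.5,-0.5,27,40]]'; python3 -m handwheel '[[0,0,0,0,10],[0,0,0,0,20],[0,0,0,0,30],[0,0,0,0,40],[0,0,0,0,50],[0,0,0,0,50]]'; python3 fit.py; python3 - <<'E'
from h import *
p,d=imaging.capture('scene');imaging.capture('top'); 
C=cloud('scene',d); m=finder.cut_out('scene','kickstand')[0]['region']&(d>0); o,B=frame(*np.load('pose.npy'))
print(np.percentile((C[m]-o)@B.T,[3,50,97],axis=0).round(3), foot(1.83), proj('scene',o+B.T@foot(1.83)))
print(get_state()['joints'])
E
```

```text
time_s: 5.68
tcp_pos: [0.4525, 0.0073, 0.3319]
eef_rot: [-180.0, 0.0, -133.4]
contact_force: [0.2, -0.1, 0.7]
gripper_width: 0.0003
gripper_force: 0.0
time_s: 6.42
tcp_pos: [0.4526, 0.0073, 0.3317]
eef_rot: [-180.0, 0.0, -83.8]
contact_force: [0.7, -0.3, 0.1]
gripper_width: 0.0548
gripper_force: 0.0
[1829, 1840, 909, 940]
pose [0.531 0.129 1.673 0.24 ] yawdeg 95.85332628139138 med 0.0016034889288463177 0.0017690597332101678 1072
rail [0.578 0.184 0.232] pivot [0.522 0.083 0.131] tyres [0.505 0.338 0.   ] [ 0.548 -0.08   0.   ]
foot 0 [ 0.477 -0.027  0.155]
foot 0.4 [ 0.467 -0.023  0.114]
foot 0.86 [0.455 0.001 0.075]
foot 1.2 [0.447 0.029 0.054]
foot 1.83 [0.438 0.092 0.045]
upright rail [0.526 0.179 0.238]
[[-0.041  0.043  0.03 ]
 [-0.03   0.075  0.07 ]
 [-0.019  0.102  0.138]] [-0.02703541  0.1         0.02154821] [np.float64(351.5541822465857), np.float64(295.48871565886463)]
[ 2.60304615e+01 -4.27668573e+00 -1.53583361e+01 -4.63856300e-04
 -7.89155539e+01 -1.97618935e+01]
```

```bash
python3 -m handwheel '[[0,3.2,4.2,0.5,0],[0,6.4,8.4,0.5,0],[0,9.6,12.6,0.5,0],[0,12.7,16.8,0.5,0],[0,12.7,16.8,-1,0],[0,12.7,16.8,-1,0],[0,12.7,16.8,-1,0]]' ; python3 - <<'E'
from h import *
p,d=imaging.capture('scene'); cv2.imwrite('pics/s3.png',cv2.resize(p[150:390,170:490,::-1],None,fx=2.5,fy=2.5))
E
```

```text
time_s: 7.65
tcp_pos: [0.5794, 0.1749, 0.3223]
eef_rot: [-180.0, 0.0, -83.7]
contact_force: [0.2, -0.5, 0.7]
gripper_width: 0.0877
gripper_force: 0.0
```

View pics/s3.png

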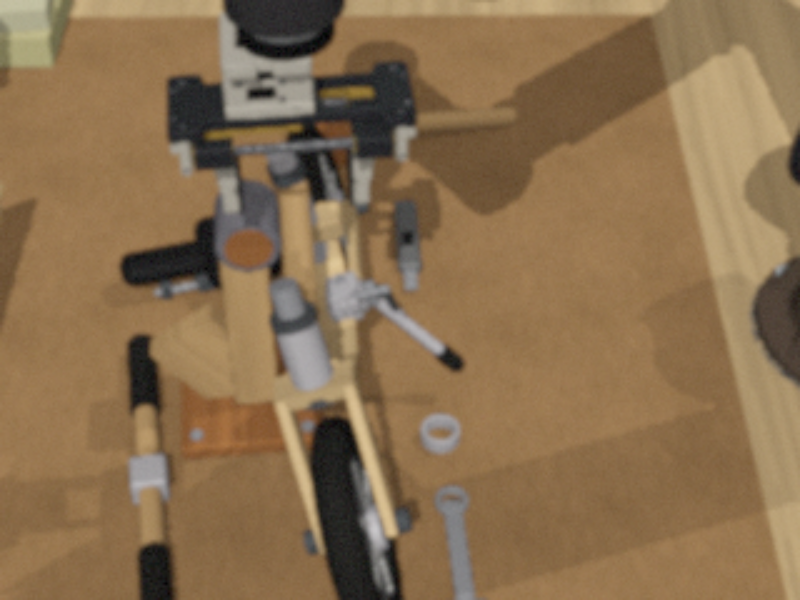

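```bash
python3 -m handwheel '[[0,0,0,-3,0],[0,0,0,-6,0],[0,0,0,-8.5,0],[0,0,0,-10.8,0],[0,0,0,-10.8,0]]'; python3 -m handwheel '[[0.5,0,0,0,0],[0.5,0,0,0,0],[0.5,0,0,0,0],[0.5,0,0,0,0]]' 20; python3 - <<'E'
from h import *
print(get_state()['contact_force'])
E
```

```text
time_s: 8.32
tcp_pos: [0.5789, 0.1747, 0.2131]
eef_rot: [179.9, -0.0, -83.7]
contact_force: [-1.1, 0.6, 0.4]
gripper_width: 0.0877
gripper_force: 0.0
time_s: 8.82
tcp_pos: [0.5798, 0.1757, 0.2139]
eef_rot: [-180.0, 0.0, -83.7]
contact_force: [0.0, -0.2, -0.2]
gripper_width: 0.0532
gripper_force: 0.0
[ 0.03650453 -0.1589909  -0.15139055]
```

```bash
python3 -m handwheel '[[0.9,0,0,0,0],[0.9,0,0,0,0],[0.9,0,0,0,0],[0.9,0,0,0,0],[0.9,0,0,0,0],[0.9,0,0,0,0]]' 20
```

```text
time_s: 9.57
tcp_pos: [0.5798, 0.1757, 0.2135]
eef_rot: [-180.0, -0.0, -83.7]
contact_force: [0.8, 0.2, -0.0]
gripper_width: 0.0274
gripper_force: 20.0
```

```bash
python3 -m handwheel '[[0.9,-0.67,-0.07,0.15,0],[0.9,-1.33,-0.14,0.29,0],[0.9,-2,-0.2,0.39,0],[0.9,-2.64,-0.27,0.48,0],[0.9,-3.3,-0.34,0.55,0],[0.9,-3.95,-0.4,0.6,0],[0.9,-4.6,-0.47,0.62,0],[0.9,-5.27,-0.54,0.62,0]]' 20;  python3 -m handwheel '[[0.9,0,0,0,0],[0.9,0,0,0,0],[0.9,0,0,0,0],[0.9,0,0,0,0]]'; python3 fit.py 0.0; python3 - <<'E'
from h import *
p,d=imaging.capture('scene'); cv2.imwrite('pics/s4.png',cv2.resize(p[150:390,170:490,::-1],None,fx=2.5,fy=2.5))
E
```

```text
time_s: 10.58
tcp_pos: [0.5265, 0.1703, 0.2197]
eef_rot: [180.0, 0.0, -83.7]
contact_force: [2.0, 0.2, -0.5]
gripper_width: 0.0273
gripper_force: 20.0
time_s: 11.08
tcp_pos: [0.5271, 0.1703, 0.2197]
eef_rot: [180.0, -0.0, -83.7]
contact_force: [-0.9, 1.7, 1.5]
gripper_width: 0.0275
gripper_force: 20.0
[1429, 869, 573, 240]
pose [0.526 0.129 1.671 0.026] yawdeg 95.73097933109769 med 0.0015525910961181801 0.0015928923207798804 236
rail [0.526 0.179 0.238] pivot [0.493 0.08  0.126] tyres [0.504 0.338 0.   ] [ 0.546 -0.08   0.   ]
foot 0 [ 0.444 -0.03   0.137]
foot 0.4 [ 0.442 -0.025  0.095]
foot 0.86 [ 0.439 -0.001  0.054]
foot 1.2 [0.436 0.028 0.033]
foot 1.83 [0.429 0.092 0.024]
upright rail [0.521 0.179 0.238]
```

View pics/s4.png

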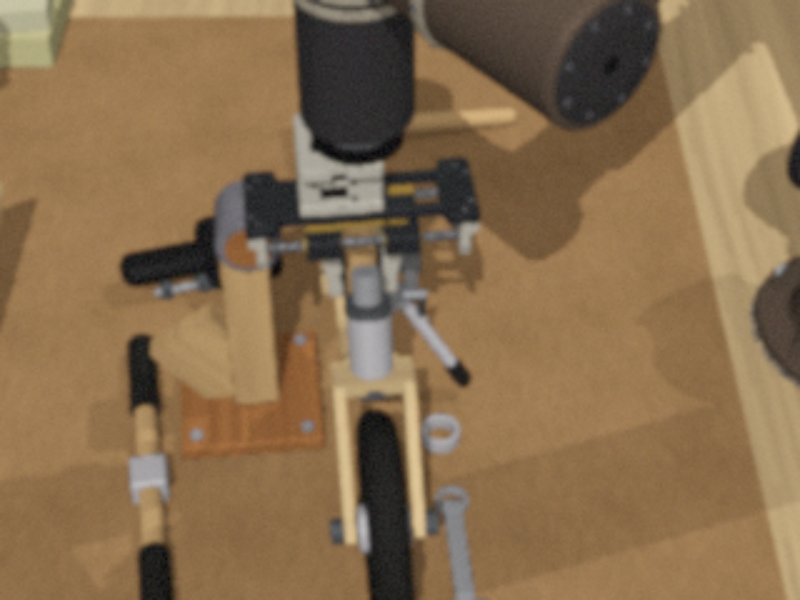

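```bash
python3 -m handwheel '[[0.9,-0.2,0,0,0],[0.9,-0.3,0,0,0],[0.9,-0.3,0,0,0],[0.9,-0.3,0,0,0],[0.9,-0.3,0,0,0],[0.9,-0.3,0,0,0]]' 20; python3 fit.py 0.0 | sed -n 2,3p; python3 -c "
from plant import r
print(r.close_job())"
```

```text
time_s: 12.08
tcp_pos: [0.524, 0.1701, 0.2198]
eef_rot: [180.0, -0.0, -83.7]
contact_force: [1.7, -1.0, 1.2]
gripper_width: 0.0275
gripper_force: 20.0
pose [0.515 0.129 1.646 0.043] yawdeg 94.28254164390717 med 0.0016167996442948288 0.003291785950914736 53
rail [0.521 0.179 0.238] pivot [0.483 0.081 0.127] tyres [0.499 0.338 0.   ] [ 0.53  -0.081  0.   ]
the job is handed in; nothing more can be done
None
```

I handed the job in at about 12 s: the kickstand snapped down while the bike still leaned on the prop, and the bike is now held upright by its top rail at 20 N, on its wheels and clear of the prop and the kickstand's foot. The last camera fit put the lean at 0.043 rad (limit 0.07), but it was a poor fit because the gripper hid most of the rail; the fit before a final 3 mm nudge toward upright gave 0.026, and the judge's result was not shown.

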